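# Push the hotplate stirrer home into its corner stop

### The arm

A 6-joint arm with a two-finger parallel gripper is mounted at the origin on the work surface. World frame = base frame: x ahead of the robot, y to its left, z up, the work surface at z = 0. Lengths are in mm, angles in rad, forces in N, time in s.
With the tool pointing down it reaches from about 250 to 800 mm from the base axis. Payload 3.9 kg.
Tool frame: the origin (TCP) lies at the very end of the fingers, on their centre line; the grasp point (between the pads) lies 19 mm behind it (grip_point_offset is the distance from the TCP to the grasp point, in mm); z points along the fingers, y is the direction in which the jaws open and shut (so a half turn about z gives the same grasp; the last joint's range is limited). The gripper opens to 85 mm and grips with 20 to 120 N. Pads are 22 mm wide; open, the fingers measure 114 mm over their backs; the gripper's body (76 mm by 85 mm) begins 54 mm behind the grasp point. The pads swing forward as they close: fully open they stand 13 mm farther back than shut.
Start: joints at [1.338, 0.26, -0.138, 1.173, 0, 1.571], TCP at [121.115, 510.829, 231.304] pointing down, gripper open.
Joint ranges: [-2.78, 2.78], [-0.83, 1.72], [-1.28, 1.37], [-1.9, 2.12], [-1.57, 1.48], [-3.14, 3.14]. Speed limits (rad/s): [2.57, 2.57, 3.14, 3.14, 3.14, 3.14].

### API

Orientations are given as a 3x3 rotation matrix whose columns are the frame's x, y, z axes.
In Python, from cell import reach, servo_line, set_joints, grip, dwell, ik, read_state, read_camera, get_calibration, Unreachable, close_job, grip_point_offset gives the robot as it stands. Calls block until the motion is done:
- reach(position, orientation): joint-space move of the TCP to a pose.
- servo_line(position, attitude=None, vel=150): straight line of the TCP; attitude=None keeps the orientation; vel is the mean speed in mm/s.
- set_joints(angles): joint-space move.
- grip(opening): finger opening in mm; the grip force is fixed at half the most; returns when the fingers have stopped.
- dwell(seconds).
- ik(position, orientation): joint angles nearest the present ones, or None.
- read_state(): the state.
- read_camera(name): name is "scene" or "side" or "wrist"; returns the picture (480x640x3 uint8, red, green, blue); there is no depth.
- get_calibration(name): a dict with "intrinsics" (3x3 intrinsics, pixels), "R" (3x3) and "t" (3): a world point X has camera coordinates R X + t. Camera axes: x right, y down, z forward; pixel columns grow to the right and rows downward; lengths in mm; the calibration is good to about 2 mm. The wrist camera is an equidistant fisheye: a pixel r from the principal point sees the ray r / f radians off the axis. A picture is of the moment at which its call begins: read the wrist's pose just before it. get_calibration takes no time and is no camera call; for the wrist camera it gives the pose at the moment of the call.
A pose or a line that the arm cannot do raises Unreachable and nothing moves.
- close_job(): hands the job in, once; it reports no verdict.
The state is a dict: "t": time; "q": joint angles; "joint_vel": joint speeds; "joint_torque": joint torques, N m; "position": TCP position; "eef_rot": TCP orientation; "ft_force": force on the tool from outside, world axes, zero at the start; "ft_torque": the same for the moment, N m; "opening": finger opening in mm.
Only numpy, scipy, OpenCV 4.12 (cv2) and the standard library are available. Lean on these libraries where they do the work, as an engineer would, in place of code of your own. Each camera call takes 0.05 s, during which the arm holds its last target. There are 200 camera calls.

### The job

Without lifting or gripping it, push the white hotplate stirrer along the steel bench with the fingers until it sits square and flush in the corner of the black L-shaped stop: its rear side (the side away from its two knobs) against the long rear bar and its left side against the short side bar. Do not touch the glass flask on it: the flask must ride along and stay standing in the middle of the hotplate. Leave the bottle, the beaker and the screwdriver where they are.

Things in the scene. Friction and masses are not known exactly. Their poses are not given: they have to be found in the camera images.
- stirrer: White hotplate stirrer, a loose box 170 mm deep (its x), 135 mm wide (its y), flat upright sides 52 mm high; a dark round hotplate on it reaches 60 mm, two black knobs at its front edge 62 mm. 0.37 to 0.63 kg, takes up to about 15 N to push; slides without tipping when pushed on its sides. Origin: centre of its underside. x points to its rear (away from the knobs), y to its left side, z up.
- plate (a point): Centre of the hotplate's upper face, 60 mm above the bench, 22 mm towards the rear from the stirrer's centre.
- flask: Empty conical glass flask, 100 mm high, base 66 mm across, narrowing to a neck 26 mm across from 70 mm up, with a rim 34 mm across; loose, 90 g, standing upright near the middle of the hotplate. Origin: centre of its underside; z is its axis. Not to be touched.
- stop: Black L-shaped stop, two bars 20 mm thick, 30 mm high, fixed to the bench. Origin: the inner corner, where the stopping faces meet, at bench height. Rear bar: face in the plane x = 0, from the corner 300 mm along -y. Side bar: face in the plane y = 0, from the corner 140 mm along -x. The stirrer belongs on the -x, -y side, its axes parallel to these.
- home (a point): Where the stirrer's origin lies when it is fully home in the stop: x = -85 mm, y = -67.5 mm in the stop's frame, at bench height; same axes as the stop.
- bottle: Amber glass bottle, 68 mm across, 150 mm high, standing left of the stop; bystander. Origin: centre of its underside.
- beaker: Glass beaker, 72 mm across at the rim, 90 mm high, standing to the right of the stirrer; bystander. Origin: centre of its underside.
- screwdriver: Screwdriver with a black handle, 200 mm long, lying on the bench at the front left; bystander. Origin: on the underside of the tool; it lies along its x.
Not all that is in view belongs to the job. Of the things that look like the stirrer, take the one that is farthest to the robot's right at the start.

How it is judged:
By the outcome, as a careful person would: the job done as asked, in the order asked, and still so for the second after the job is handed in, with the robot touching nothing.
It also fails if it takes over 61 s, if anything falls off the work surface, if the arm or the gripper's body presses on something with over 40 N, if the wrist force passes 120 N, or if a joint passes its speed limit or range.

## Working session

There is one attempt and no reset: what is moved stays moved. The work goes in short steps, each a Python script; the robot and the scene stay as the last script left them, time stands still between calls to the robot, and variables do not carry over. Pictures are saved under pics/ and viewed, about 8 in all and at most 12, crops included, and the job is handed in when it is done.

```bash
ls; mkdir -p pics; python3 - <<'E'
from cell import *
import cv2,numpy as np
for n in("scene","side"):
    cv2.imwrite(f"pics/{n}0.png",read_camera(n)[:,:,::-1]); c=get_calibration(n); print(n,c)
s=read_state();print(s['t'],s['position'],s['eef_rot'],s['ft_force'])
E
```

```text
pics
scene {'intrinsics': array([[480.59415028,   0.        , 322.2460434 ],
       [  0.        , 480.59415028, 238.11131276],
       [  0.        ,   0.        ,   1.        ]]), 'R': array([[ 0.65552553,  0.75494514,  0.01855062],
       [ 0.5130439 , -0.4271863 , -0.74451181],
       [-0.554141  ,  0.49756378, -0.66735152]]), 't': array([-296.76937272, -220.94288399, 1571.79238155])}
side {'intrinsics': array([[502.27807763,   0.        , 325.10238352],
       [  0.        , 502.27807763, 240.94688927],
       [  0.        ,   0.        ,   1.        ]]), 'R': array([[ 0.88975675, -0.45632112, -0.01019651],
       [-0.28782519, -0.5435973 , -0.78845332],
       [ 0.3542451 ,  0.70446647, -0.61501008]]), 't': array([-434.51464252,  174.74120173, 1006.05870126])}
0.1 [120.98423164 510.22508272 230.53527564] [[-9.73020892e-01  2.30716711e-01 -3.77731372e-04]
 [ 2.30717017e-01  9.73019275e-01 -1.77442805e-03]
 [-4.18502984e-05 -1.81370462e-03 -9.99998354e-01]] [ 0.85001884  0.4410051  -0.30907135]
```

View pics/scene0.png

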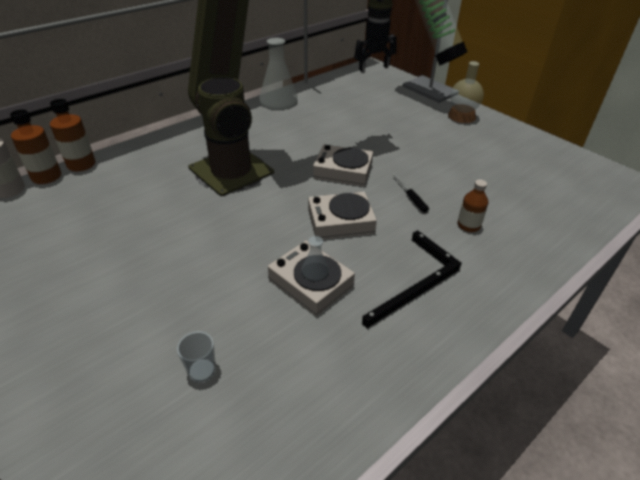

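View pics/side0.png

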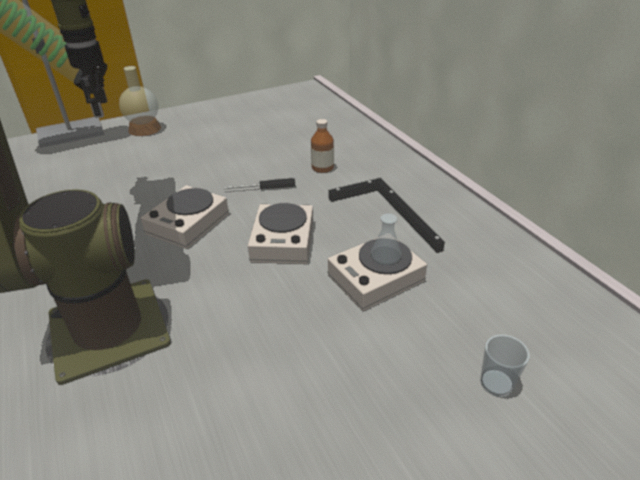

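Three stirrers are in view. In the scene picture they sit at (312,275) with the flask on it, (342,212) and (343,163). In the side picture the same three are at (377,270), (281,232) and (185,213). The robot's right is -y, which is lower-left in scene and right in side. The one at scene (312,275) / side (377,270) is farthest right and carries the flask. The stop's corner is near scene (456,265) / side (380,183). I'll confirm in an enlarged crop.

```bash
python3 - <<'E'
import cv2,numpy as np
a=cv2.imread('pics/scene0.png')[225:335,260:470]; b=cv2.imread('pics/side0.png')[170:310,320:450]
cv2.imwrite('pics/c1.png',cv2.resize(a,(798,418),interpolation=cv2.INTER_CUBIC)) # x3.8
cv2.imwrite('pics/c2.png',cv2.resize(b,(520,560),interpolation=cv2.INTER_CUBIC)) # x4
E
```

```text
(no output)
```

View pics/c1.png

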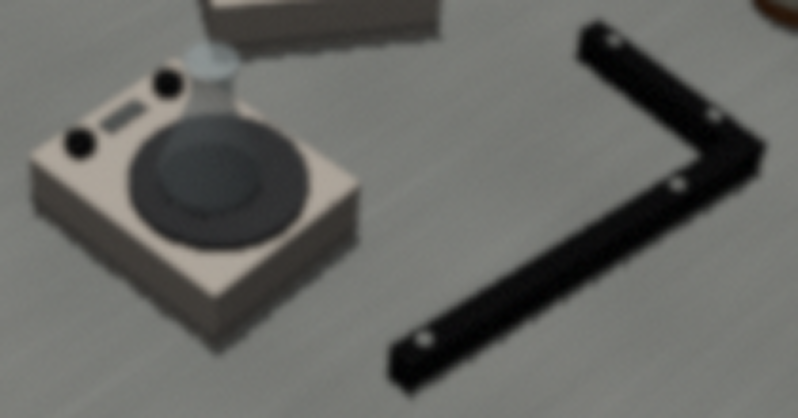

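View pics/c2.png

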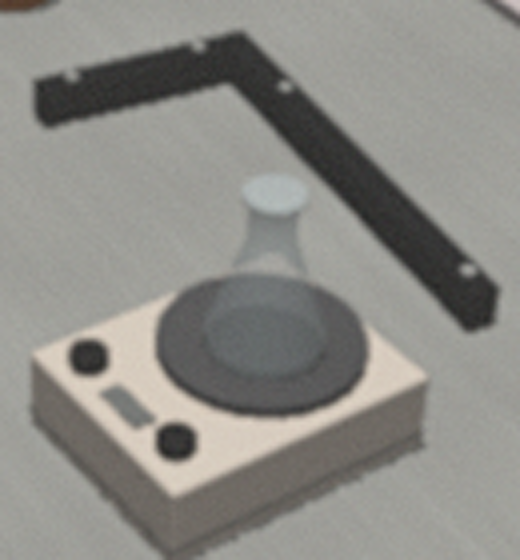

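The crops confirm the target: knobs towards the robot, flask on the plate, and the stop ahead and to the left. I'll fit the poses next: the stirrer from its corners, and the stop by matching its dark silhouette in both views.

```bash
cat > h.py <<'E'
from cell import *
import cv2,numpy as np
from scipy.optimize import least_squares,minimize
def proj(n,X):
    c=get_calibration(n);p=(np.c_[X]@c['R'].T+c['t'])@c['intrinsics'].T
    return p[:,:2]/p[:,2:]
def place(p,X):
    c,s=np.cos(p[2]),np.sin(p[2]);X=np.array(X,float)
    return np.c_[p[0]+c*X[:,0]-s*X[:,1],p[1]+s*X[:,0]+c*X[:,1],X[:,2]]
def ray(n,uv,z):
    c=get_calibration(n);d=c['R'].T@np.linalg.solve(c['intrinsics'],[*uv,1]);o=-c['R'].T@c['t']
    return o+d*(z-o[2])/d[2]
def fit(obs,p0):  # obs: (cam,uv,model point)
    f=lambda p:np.concatenate([proj(n,place(p,[X]))[0]-uv for n,uv,X in obs])
    r=least_squares(f,p0,x_scale=[10,10,.1]);return r.x,r.fun.reshape(-1,2)
def box(a,b,h): return [(x,y,z) for x in a for y in b for z in (0,h)]
BARS=[box((0,20),(-300,20),30),box((-140,20),(0,20),30)]
def mask(n,p,boxes,sc=4):
    m=np.zeros((480*sc,640*sc),np.uint8)
    for b in boxes:
        q=(proj(n,place(p,b))+.5)*sc
        cv2.fillConvexPoly(m,cv2.convexHull(np.round(q).astype(np.int32)),255)
    return cv2.resize(m,(640,480),interpolation=cv2.INTER_AREA)/255.
E
python3 - <<'E'
from h import *
S=lambda x,y:np.array([260+x/3.8,225+y/3.8]); D=lambda x,y:np.array([320+x/4,170+y/4])
w,d=67.5,85
obs=[('scene',S(32,160),(-d,-w,52)),('scene',S(215,295),(d,-w,52)),('scene',S(357,185),(d,w,52)),('scene',S(178,65),(-d,w,52)),
('side',D(33,357),(-d,w,52)),('side',D(175,493),(-d,-w,52)),('side',D(427,378),(d,-w,52))]
g=ray('scene',S(200,180),52)
for n in('scene','side'):
    o=[t for t in obs if t[0]==n]; p,r=fit(o,[g[0],g[1],0]); print(n,p)
p,r=fit(obs,[g[0],g[1],0]);print('stirrer',p,'\n',r.round(1))
# stop
c=ray('scene',S(703,155),30);e=ray('scene',S(390,350),30);print('corner',c,'end',e,np.linalg.norm(c-e))
yaw=np.arctan2(*(c-e)[[1,0]])-np.pi/2
im={n:cv2.cvtColor(cv2.imread(f'pics/{n}0.png'),cv2.COLOR_BGR2GRAY).astype(float) for n in('scene','side')}
roi={'scene':(355,225,475,335),'side':(325,172,450,260)}
def cost(p,cams=('scene','side')):
    t=0
    for n in cams:
        x0,y0,x1,y1=roi[n];g=im[n][y0:y1,x0:x1];m=mask(n,p,BARS)[y0:y1,x0:x1]
        ob=np.clip((110-g)/85,0,1)
        if n=='side': ob[40:,:82]=0;m=m.copy();m[40:,:82]=0
        else: pass
        t+=((ob-m)**2).sum()
    return t
for cams in (('scene',),('side',),('scene','side')):
    b=[c[0],c[1],yaw]
    for k in range(2):
        b=minimize(cost,b,args=(cams,),method='Nelder-Mead',options=dict(initial_simplex=np.array([b]*4)+np.vstack([np.zeros(3),np.diag([8,8,.05])]))).x
    print(cams,b,cost(b,cams))
print('home',place(b,[(-85,-67.5,0)]))
c=lambda n,uv,z:ray(n,uv,z).round(0)
print('flask rim', c('scene',S(211,62),100+60),c('side',D(275,193),160),'base',c('scene',S(208,180),60),c('side',D(266,343),60))
print('plate',c('scene',S(219,181),60),c('side',D(262,345),60))
print('bottle',c('scene',(471,226),0),'beaker',c('scene',(201,372),0),'screw',c('scene',(396,179),0),c('scene',(425,208),0),'mid stirrer',c('scene',(342,210),50))
E
```

```text
scene [ 5.53713331e+02 -1.24731070e+02  8.77738731e-02]
side [ 5.50670103e+02 -1.24840891e+02  9.74311281e-02]
stirrer [ 5.52227651e+02 -1.24360592e+02  9.03019159e-02] 
 [[-1.7 -1. ]
 [-0.1  1.1]
 [ 1.5 -0.4]
 [-0.8 -2.2]
 [-0.8 -1.7]
 [ 0.1  0.7]
 [ 1.9 -0.8]]
corner [743.53386941 159.15029658  30.        ] end [ 726.38840787 -116.91904757   30.        ] 276.6012466213993
('scene',) [ 7.42910009e+02  1.84509125e+02 -7.01488445e-02] 232.7825759323337
('side',) [ 7.46013583e+02  1.83500352e+02 -9.19460076e-02] 434.1501730103806
('scene', 'side') [ 7.42731888e+02  1.84210376e+02 -7.13509949e-02] 681.9373779315648
home [[653.13605508 122.94181285   0.        ]]
flask rim [ 571. -127.  160.] [ 570. -128.  160.] base [ 571. -128.   60.] [ 572. -127.   60.]
plate [ 576. -123.   60.] [ 570. -128.   60.]
bottle [675. 375.   0.] beaker [ 595. -462.    0.] screw [376. 382.   0.] [535. 337.  -0.] mid stirrer [428.  94.  50.]
```

The corner I read by hand was partly hidden, so I'll check the fit as an overlay. I'll also locate the middle stirrer, which limits the pushing path.

```bash
python3 - <<'E'
from h import *
B=[box((-85,85),(-67.5,67.5),52)]
def draw(n,x0,y0,x1,y1,k,ps):
    im=cv2.resize(cv2.imread(f'pics/{n}0.png')[y0:y1,x0:x1],None,fx=k,fy=k,interpolation=cv2.INTER_CUBIC)
    for p,bs,col in ps:
        for b in bs:
            q=((proj(n,place(p,b))-[x0,y0]+.5)*k).astype(int)
            for i in range(8):
                for j in (1,2,4):
                    if not i&j: cv2.line(im,tuple(map(int,q[i])),tuple(map(int,q[i|j])),col,1)
    return im
P=[([742.7,184.2,-.0714],BARS,(0,0,255)),([552.2,-124.4,.0903],B,(0,255,0)),([428,94,-.25],B,(255,0,255))]
a=draw('scene',260,185,470,330,2.6,P);b=draw('side',240,165,450,310,2.6,P)
im=np.vstack([a,b]);print(im.shape);cv2.imwrite('pics/ov.png',cv2.resize(im,None,fx=min(1,800/im.shape[1],),fy=1)[:, :])
cv2.imwrite('pics/ov.png',np.hstack([cv2.resize(a,None,fx=.73,fy=.73) ,cv2.resize(b,None,fx=.73,fy=.73)]) if 0 else im[:754])
E
python3 -c "
import cv2;i=cv2.imread('pics/ov.png');print(i.shape);cv2.imwrite('pics/ov.png',cv2.resize(i,None,fx=.79,fy=.79,interpolation=cv2.INTER_AREA))"
```

```text
(754, 546, 3)
(754, 546, 3)
```

View pics/ov.png

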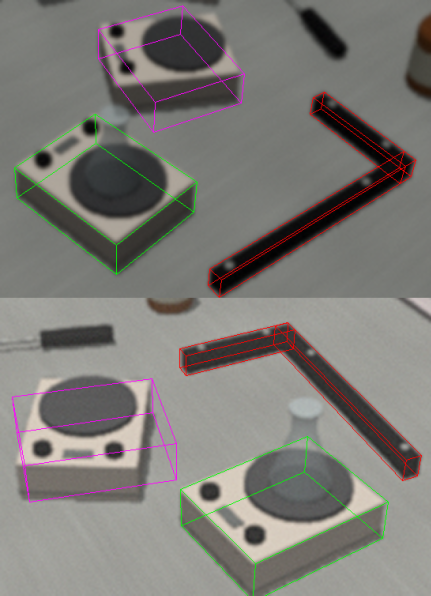

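The overlay fits the stop and the target stirrer well in both views. Only my middle-stirrer guess was off, so I'll refit that one and plan the paths.

```bash
cat >> h.py <<'E'
STOP=np.array([742.7,184.2,-.0714])
def tool(yaw,tilt=.25):
    """push direction at world angle yaw; jaws across it; leaned back by tilt"""
    f=np.array([np.cos(yaw),np.sin(yaw),0]);z=np.sin(tilt)*f+[0,0,-np.cos(tilt)]
    x=-np.cos(tilt)*f-[0,0,np.sin(tilt)];return np.c_[x,np.cross(z,x),z]
E
python3 - <<'E'
from h import *
Q=lambda x,y:np.array([240+x/2.054,165+(y-298)/2.054])
w,d=67.5,85
p,r=fit([('side',Q(18,465),(-d,w,52)),('side',Q(140,468),(-d,-w,52)),('side',Q(153,378),(d,-w,52)),('side',Q(38,378),(d,w,52))],[428,94,.5])
print(p,r.round(1).tolist());print(place(p,box((-d,d),(-w,w),52))[::2,:2].round())
st=np.array([552.2,-124.4,.0903])
c,s=np.cos(STOP[2]),np.sin(STOP[2]);print('stirrer in stop',np.array([[c,s],[-s,c]])@(st[:2]-STOP[:2]))
for pos,yaw in [((430,-130,120),0),((430,-130,22),0),((540,-115,22),-.07),((600,-230,22),1.5),((640,60,22),1.5),((560,125,22),-.07)]:
    for k in (0,np.pi):
        R=tool(yaw)@np.diag([np.cos(k),np.cos(k),1]); q=ik(pos,R); print(pos,yaw,k>0,None if q is None else np.round(q,2))
E
```

```text
[423.95545473  93.85104698   1.05379931] [[-0.3, -0.1], [0.4, -0.5], [-1.2, 0.8], [1.1, 0.0]]
[[441. -13.]
 [323.  53.]
 [525. 134.]
 [407. 201.]]
stirrer in stop [-167.99930224 -321.40386502]
(430, -130, 120) 0 False [-0.35  0.06 -0.74  0.53  0.09 -0.34]
(430, -130, 120) 0 True [-0.35  0.06 -0.74  0.53  0.09  2.8 ]
(430, -130, 22) 0 False [-0.35  0.22 -0.9   0.21  0.09 -0.34]
(430, -130, 22) 0 True [-0.35  0.22 -0.9   0.21  0.09  2.8 ]
(540, -115, 22) -0.07 False [-0.23  0.35 -0.68  0.29  0.04 -0.16]
(540, -115, 22) -0.07 True [-0.23  0.35 -0.68  0.29  0.04  2.98]
(600, -230, 22) 1.5 False [-0.48  0.67 -0.05  0.95  0.23 -1.99]
(600, -230, 22) 1.5 True [-0.48  0.67 -0.05  0.95  0.23  1.15]
(640, 60, 22) 1.5 False [-0.03  0.6  -0.2   0.77  0.25 -1.53]
(640, 60, 22) 1.5 True [-0.03  0.6  -0.2   0.77  0.25  1.61]
(560, 125, 22) -0.07 False [ 0.27  0.38 -0.62  0.33 -0.08  0.33]
(560, 125, 22) -0.07 True [ 0.27  0.38 -0.62  0.33 -0.08 -2.82]
```

```bash
cat >> h.py <<'E'
def W(x,y,z): return place(STOP,[(x,y,z)])[0]
def show(m=''):
    s=read_state();c,k=np.cos(STOP[2]),np.sin(STOP[2]);d=s['position'][:2]-STOP[:2]
    print(m,'t %.2f'%s['t'],'stop xy',(np.array([[c,k],[-k,c]])@d).round(1),'z %.1f'%s['position'][2],'F',np.round(s['ft_force'],1),'op %.0f'%s['opening'])
E
python3 - <<'E'
from h import *
R=tool(STOP[2])
print(proj('scene',np.array([W(-310,-325,14)])))
reach(W(-310,-325,200),R);show()
servo_line(W(-310,-325,12),vel=150);show('down')
servo_line(W(-255,-325,12),vel=50);show()
servo_line(W(-187.5,-325,12),vel=40);show('pushed')
for n in('scene','side'): cv2.imwrite(f"pics/{n}1.png",read_camera(n)[:,:,::-1])
a=cv2.imread('pics/scene1.png')[200:340,240:480];b=cv2.imread('pics/side1.png')[165:305,290:460]
cv2.imwrite('pics/v1.png',np.hstack([cv2.resize(a,None,fx=1.93,fy=1.93),cv2.resize(b,None,fx=1.93,fy=1.93)]))
cv2.imwrite('pics/v1.png',cv2.imread('pics/v1.png')[:, :800])
E
```

```text
[[278.37502722 249.21272906]]
 t 2.55 stop xy [-309.7 -324.6] z 200.1 F [ 0.4 -0.5 -0.4] op 85
down t 3.95 stop xy [-309.4 -325.1] z 12.5 F [-0.1 -0.7 -0.1] op 86
 t 5.20 stop xy [-255.3 -325.1] z 11.9 F [-1.7  0.9 -0.9] op 85
pushed t 7.04 stop xy [-187.6 -325. ] z 12.0 F [-2.1 -0.5 -0.7] op 85
```

View pics/v1.png

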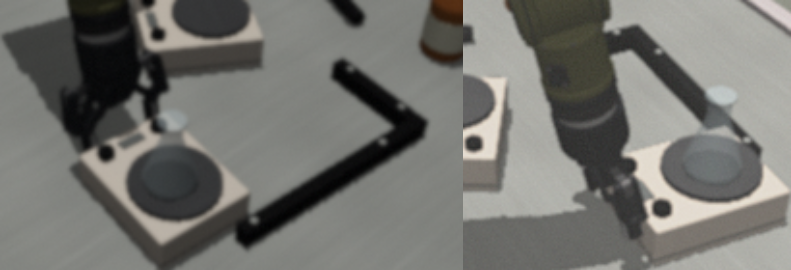

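The push worked: the stirrer is roughly square, and the flask is still centred on the plate (crop (170,180) against plate (175,182)). There is a small gap to the rear bar. Next is the long push from its right side.

```bash
python3 - <<'E'
from h import *
R=tool(STOP[2]+np.pi/2)
servo_line(W(-225,-325,12),vel=100)
servo_line(W(-235,-330,120),vel=200)
reach(W(-225,-445,220),R)
reach(W(-95,-450,150),R)
servo_line(W(-95,-450,12),vel=150);show('down')
servo_line(W(-95,-405,12),vel=100)
servo_line(W(-95,-385,12),vel=30);show('touch')
servo_line(W(-95,-150.5,12),vel=60);show('pushed')
for n in('scene','side'): cv2.imwrite(f"pics/{n}2.png",read_camera(n)[:,:,::-1])
a=cv2.imread('pics/scene2.png')[170:320,290:490];b=cv2.imread('pics/side2.png')[140:290,270:470]
cv2.imwrite('pics/v2.png',np.hstack([cv2.resize(a,None,fx=2,fy=2),cv2.resize(b,None,fx=2,fy=2)]))
E
```

```text
down t 11.72 stop xy [ -94.2 -450.5] z 13.4 F [ 0.5 -0.4  0.6] op 86
touch t 13.13 stop xy [ -95.1 -384.4] z 12.0 F [ 0.  -0.2 -0.3] op 85
pushed t 17.19 stop xy [ -95.  -150.6] z 12.0 F [ 0.8 -4.2  1.4] op 86
```

View pics/v2.png

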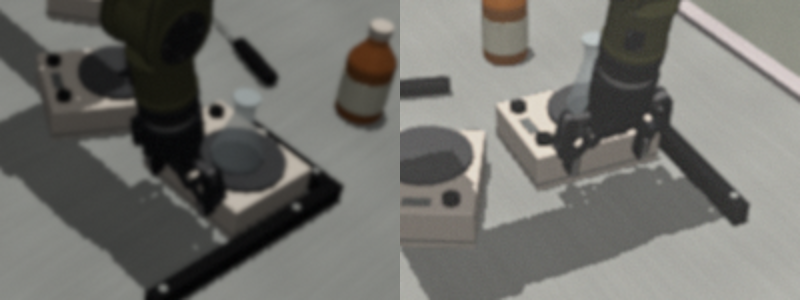

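The stirrer is close to both bars and clear of the middle stirrer, with the flask centred. Next I'll push gently from the front onto the rear bar, watching the force.

```bash
cat >> h.py <<'E'
def press(a,b,ax,F=15,step=1.5):
    """advance from stop-frame point a along axis ax (0/1) to at most b, till push force F"""
    a=list(a)
    u=np.array([np.cos(STOP[2]+ax*np.pi/2),np.sin(STOP[2]+ax*np.pi/2)])
    while a[ax]<b:
        a[ax]+=step;servo_line(W(*a),vel=25);f=-np.dot(read_state()['ft_force'][:2],u);print('%.1f:%.1f'%(a[ax],f),end=' ')
        if f>F: break
    print();return a
E
python3 - <<'E'
from h import *
servo_line(W(-95,-180,12),vel=100)
servo_line(W(-95,-195,210),vel=250)
R=tool(STOP[2],.12)
reach(W(-197,-67.5,220),R)
servo_line(W(-197,-67.5,14),vel=150);show('down')
a=press((-189,-67.5,14),-172,0);show('pressed')
servo_line(W(a[0]-12,-67.5,14),vel=60)
servo_line(W(-200,-67.5,150),vel=200)
show()
E
```

```text
down t 21.91 stop xy [-196.2  -67.3] z 14.8 F [ 0.4 -0.7  0.8] op 85
-187.5:3.1 -186.0:4.4 -184.5:2.4 -183.0:1.4 -181.5:1.6 -180.0:2.1 -178.5:2.1 -177.0:3.2 -175.5:7.5 -174.0:9.8 -172.5:13.1 -171.0:16.0 
pressed t 25.19 stop xy [-177.2  -67.8] z 12.9 F [-15.9   1.7   8.2] op 85
 t 26.38 stop xy [-200.2  -67.7] z 149.3 F [-0.9 -0.1 -0. ] op 86
```

Contact with the rear bar shows clearly in the force rise at about -176.5. Now the push from the right onto the side bar.

```bash
python3 - <<'E'
from h import *
R=tool(STOP[2]+np.pi/2)
servo_line(W(-190,-100,215),vel=250)
reach(W(-90,-200,210),R)
servo_line(W(-88,-185,14),vel=200);show('down')
servo_line(W(-88,-158,14),vel=80)
a=press((-88,-158,14),-134,1,F=18,step=2);show('pressed')
servo_line(W(-88,a[1]-20,14),vel=60)
servo_line(W(-88,-220,210),vel=250)
reach(W(-230,-330,220),R)
show()
for n in('scene','side'): cv2.imwrite(f"pics/{n}3.png",read_camera(n)[:,:,::-1])
a=cv2.imread('pics/scene3.png')[185:320,320:500];b=cv2.imread('pics/side3.png')[140:275,270:450]
cv2.imwrite('pics/v3.png',np.hstack([cv2.resize(a,None,fx=2.2,fy=2.2,interpolation=2),cv2.resize(b,None,fx=2.2,fy=2.2,interpolation=2)]))
E
```

```text
down t 29.62 stop xy [ -87. -185.] z 15.2 F [-0.  -0.2  1. ] op 85
-156.0:0.4 -154.0:-0.1 -152.0:-0.7 -150.0:2.0 -148.0:3.1 -146.0:2.7 -144.0:2.5 -142.0:1.6 -140.0:5.1 -138.0:11.0 -136.0:15.6 -134.0:21.0 
pressed t 33.10 stop xy [ -87.9 -140.5] z 13.9 F [ -3.2 -20.8   6.3] op 86
 t 35.31 stop xy [-229.2 -329.6] z 219.7 F [0.2 1.2 0.7] op 85
```

View pics/v3.png

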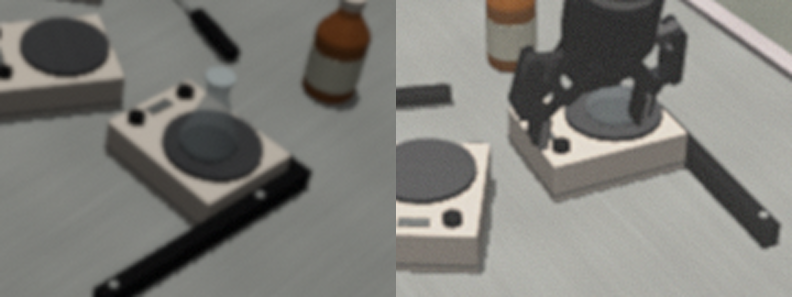

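It sits in the corner, with the bars hugging the rear and left sides and the flask near the middle of the plate. The side push may have loosened the rear contact, so I'll give it one light final press from the front and then check with fitted corners.

```bash
python3 - <<'E'
from h import *
R=tool(STOP[2],.12)
reach(W(-197,-67.5,190),R)
servo_line(W(-195,-67.5,14),vel=180)
a=press((-185,-67.5,14),-170,0,F=15,step=2);show('pressed')
servo_line(W(a[0]-14,-67.5,14),vel=60)
servo_line(W(-205,-67.5,150),vel=250)
reach(W(-330,-330,220),R);show()
for n in('scene','side'): cv2.imwrite(f"pics/{n}4.png",read_camera(n)[:,:,::-1])
B=[box((-85,85),(-67.5,67.5),52)]
h=W(-85,-67.5,0);P=[(STOP,BARS,(0,0,255)),([h[0],h[1],STOP[2]],B,(0,255,0))]
out=[]
for n,x0,y0 in(('scene',330,200),('side',310,150)):
    im=cv2.resize(cv2.imread(f'pics/{n}4.png')[y0:y0+110,x0:x0+145],None,fx=4,fy=4,interpolation=2);raw=im.copy()
    for p,bs,col in P:
        for b in bs:
            q=((proj(n,place(p,b))-[x0,y0]+.5)*4).astype(int)
            for i in range(8):
                for j in (1,2,4):
                    if not i&j: cv2.line(im,tuple(map(int,q[i])),tuple(map(int,q[i|j])),col,1)
    out.append(np.hstack([raw,im]))
cv2.imwrite('pics/v4.png',cv2.resize(np.vstack(out),(800,607),interpolation=cv2.INTER_AREA)[:600])
E
```

```text
-183.0:0.7 -181.0:-1.1 -179.0:0.5 -177.0:1.0 -175.0:5.3 -173.0:9.1 -171.0:12.1 -169.0:15.9 
pressed t 40.85 stop xy [-177.2  -68. ] z 12.2 F [-15.8   2.5  10.4] op 85
 t 43.08 stop xy [-329.7 -329.6] z 219.4 F [-0.1  0.6 -0. ] op 86
```

View pics/v4.png

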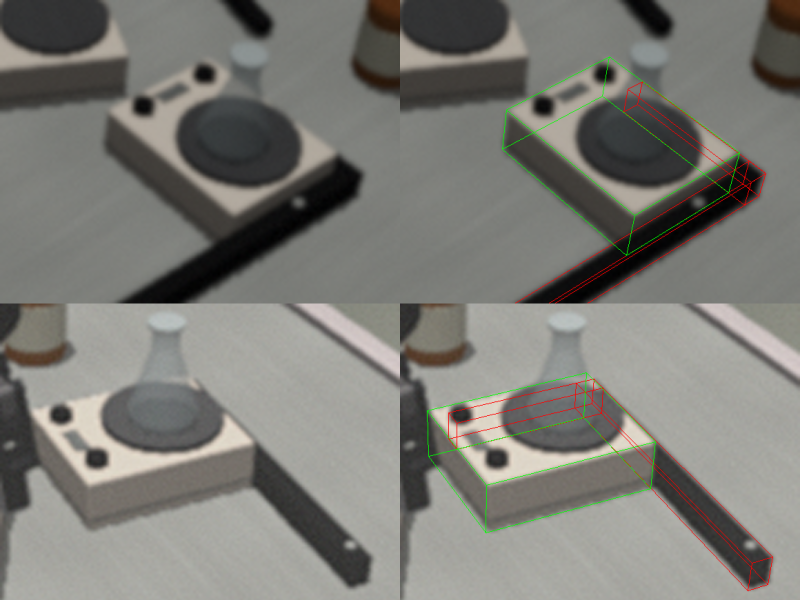

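```bash
python3 - <<'E'
from h import *
k=800/1160
S=lambda x,y,x0,y0,oy=0:(x0+x/k/4,y0+(y-oy)/k/4)
print('plate home',W(-63,-67.5,60).round(1))
print('rim scene',ray('scene',S(249,53,330,200),160).round(1),'side',ray('side',S(167,321,310,150,303.5),160).round(1))
w,d=67.5,85
o=[('scene',S(*p,330,200),m) for p,m in [((108,113),(-d,-w,52)),((235,214),(d,-w,52)),((337,153),(d,w,52))]]+[('side',S(*p,310,150,303.5),m) for p,m in [((33,411),(-d,w,52)),((89,487),(-d,-w,52)),((254,444),(d,-w,52))]]
p,r=fit(o,[653,123,-.07]);print('stirrer',p,'home',W(-85,-67.5,0),STOP[2],r.round(1).tolist())
dwell(.5);show();close_job()
E
```

```text
plate home [675.  121.4  60. ]
rim scene [671.8 116.7 160. ] side [672.7 112.9 160. ]
stirrer [ 6.54979359e+02  1.20525684e+02 -6.60493125e-02] home [653.10116516 122.9358278    0.        ] -0.0714 [[-1.1, -0.8], [-0.4, 1.1], [0.4, 0.2], [-1.5, -0.3], [-0.0, -0.8], [1.3, -1.1]]
 t 43.68 stop xy [-329.9 -329.9] z 220.0 F [ 0.1 -0.2  0.1] op 85
the job is handed in; nothing more can be done
```

I pushed the stirrer farthest to the robot's right into the corner of the L-stop, using only the open fingers, and handed the job in at about 44 s of the 61 s. The pushes went front, right, front, right, then a last light press from the front.

- **Contact:** each bar gave a clear force rise. Pushing along the bench took 2–4 N, and I stopped at about 16 N against the rear bar and 21 N against the side bar. The last front press met the rear bar at the same tool position as the earlier one (within about 2 mm). I did not repeat the side press after it.
- **Final pose from the images:** the stirrer is about 2–3 mm from home and within 0.005 rad of square. Calibration is only good to about 2 mm and my pixel readings add a little more. The images therefore can't rule out a 1–2 mm gap at the side bar.
- **Flask:** it is standing and was not touched. Its rim measures about 6–9 mm from the nominal plate centre. It started roughly 5 mm off, so it shifted a few millimetres at most.
- **Bystanders:** no push path went near the bottle, beaker or screwdriver. I did not measure their positions again at the end, and the beaker was outside the final crops.

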